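# Empty the tray behind the phone stand into the clip dish

## Task

Empty the little grey tray at the back of the bamboo organiser: first set the phone stand and the clip dispenser that stand in front of it aside on the grey mat, then put the tray's binder clip, standing on its spine, lengthwise into the middle of the empty pocket of the funnel's square dish, and stack the emptied tray squarely on the spare tray on the cork coaster. Finally put the phone stand and the dispenser back upright in the organiser, each on its own former spot and square to the organiser; do not tip them over, and leave the other two clips and the spare tray where they are.

Things in the scene. Friction and masses are not known exactly. Their poses are not given: they have to be found in the camera images.
- organiser: Fixed bamboo organiser, a channel open at the front: floor 6 mm thick, 84 mm wide inside (own y), 6 mm side and back walls with tops 36 mm above the desk. Own x runs from front (robot side, -110 mm) to the back wall's inner face (+127). Origin: on the desk, on the middle line. Stand and dispenser (either order) at about x = -75 and -8 mm, the tray behind at +62
- phone_stand: Bamboo phone stand: base 50 mm deep (own x) x 60 wide (own y) x 14 mm, with a 12 mm thick back rest up to 90 mm, leaning slightly; at 66 mm height its middle is 4 mm to +x of the origin. Its flat sides are 54 mm apart in own y: grip them there, above the organiser's walls. 160 g. Origin: centre of the underside, z up
- dispenser: Mint-green plastic clip dispenser, a closed box 44 mm deep (own x) x 50 wide (own y) x 90 mm high; grip it across own y near the top, above the organiser's walls. 100 to 210 g. Origin: centre of the underside, z up
- clip_tray: Grey plastic tray 64 x 64 x 22 mm high, walls 4 mm, inner floor 9 mm up; 46 mm square foot 5 mm high below. Origin: centre of the foot's underside. Holds clip_a, at the back of the organiser: 10 mm free beside it, 33 mm behind. 70 g. Its foot has 5 mm play each side in the mouth of the spare tray; stacked, its origin is 17 mm above the spare's
- clip_a: Matte black binder clip, 41 mm long (own y), on its flat 20 mm wide spine (own x), jaw up at 20 mm; two wire handles stand straight up above it from 20 to 43 mm, together 11 mm thick (own x), 19 mm wide (own y): pinch them across own x. 30 g. Origin: centre of the spine's underside. In the clip tray; to be moved
- clip_b: Matte black binder clip, 41 mm long (own y), on its flat 20 mm wide spine (own x), jaw up at 20 mm; two wire handles stand straight up above it from 20 to 43 mm, together 11 mm thick (own x), 19 mm wide (own y): pinch them across own x. 30 g. Origin: centre of the spine's underside. Already in a pocket of the dish; stays
- clip_c: Matte black binder clip, 41 mm long (own y), on its flat 20 mm wide spine (own x), jaw up at 20 mm; two wire handles stand straight up above it from 20 to 43 mm, together 11 mm thick (own x), 19 mm wide (own y): pinch them across own x. 30 g. Origin: centre of the spine's underside. Already in another pocket of the dish; stays
- funnel_station: Fixed white square dish 120 x 120 x 18 mm, walls and floor 3 mm, two dividers along own x: three pockets 36 mm wide at own y = -39, 0, +39 mm, 114 long. Clips b and c stand in two, long side along own x; the third has only a paper liner. A clear funnel 160 mm high stands behind; its chute overhangs the dish from own x = +47 mm on. Origin: centre of the dish's underside
- spare_tray: Grey plastic tray 64 x 64 x 22 mm high, walls 4 mm, inner floor 9 mm up; 46 mm square foot 5 mm high below. Origin: centre of the foot's underside. Empty, loose, 70 g, on a round cork coaster 100 mm across, 5 mm thick
- side_mat: Fixed flat grey desk mat, the side area, 200 mm (own x) x 110 mm (own y), 3 mm thick. Origin: centre of its underside
Mind the look-alikes: they are no part of the job. Leave any pink look-alike of the clip_a alone.

How it is judged:
By the outcome, as a careful person would: the job done as asked, in the order asked, and still so for the second after the job is handed in, with the robot touching nothing.
It also fails if it takes over 128 s, if anything falls off the work surface, if the arm or the gripper's body presses on something with over 40 N, if the wrist force passes 120 N, or if a joint passes its speed limit or range.

## Robot

A 6-joint arm with a two-finger parallel gripper is mounted at the origin on the work surface. World frame = base frame: x ahead of the robot, y to its left, z up, the work surface at z = 0. Lengths are in m, angles in rad, forces in N, time in s.
With the tool pointing down it reaches from about 0.275 to 0.875 m from the base axis. Payload 12.5 kg.
Tool frame: the origin (TCP) lies at the very end of the fingers, on their centre line; the grasp point (between the pads) lies 19 mm behind it; z points along the fingers, y is the line along which they close (so a half turn about z gives the same grasp; the last joint's range is limited). The gripper opens to 85 mm and grips with 20 to 120 N. Pads are 22 mm wide; open, the fingers measure 114 mm over their backs; the gripper's body (76 mm by 85 mm) begins 54 mm behind the grasp point. The pads swing forward as they close: fully open they stand 13 mm farther back than shut.
Start: joints at [-1.393, 0.351, 1.652, -0, 1.139, -0.085], TCP at [0.143, -0.531, 0.205] pointing down, gripper open.
Joint ranges: [-2.75, 2.75], [-0.79, 2.1], [0.01, 2.65], [-1.57, 4.71], [0.07, 3.14], [-2.87, 2.87]. Speed limits (rad/s): [2.22, 2.22, 2.79, 3.14, 3.14, 3.14].

## Interface

Orientations are given as a rotation vector (axis times angle).
In Python, from rig import env, solver, imaging gives the robot as it stands. Calls block until the motion is done:
- env.move_to(position, orientation): joint-space move of the TCP to a pose.
- env.move_linear(position, rotation=None, speed=0.15): straight line of the TCP; rotation=None keeps the orientation; speed is the mean speed in m/s.
- env.movej(angles): joint-space move.
- env.set_gripper(opening, strength=None): finger opening in m; strength is the grip in N (None keeps the last); returns when the fingers have stopped.
- env.pause(seconds).
- solver.ik(position, orientation): joint angles nearest the present ones, or None.
- imaging.get_image(name): name is "scene" or "side" or "wrist"; returns the picture (420x560x3 uint8, red, green, blue); there is no depth.
- imaging.camera_model(name): a dict with "K" (3x3 intrinsics, pixels), "pose" (4x4, takes a point from camera to world coordinates). Camera axes: x right, y down, z forward; pixel columns grow to the right and rows downward; lengths in m; the calibration is good to about 2 mm. A picture is of the moment at which its call begins: read the wrist's pose just before it. camera_model takes no time and is no camera call; for the wrist camera it gives the pose at the moment of the call.
A pose or a line that the arm cannot do raises env.IKError and nothing moves.
- env.close_job(): hands the job in; it is judged then, once.
Readings, each from a call of its own:
- env.current_t(): time.
- env.current_qpos(): joint angles.
- env.current_joint_vel(): joint speeds.
- env.current_joint_efforts(): joint torques, N m.
- env.current_position(): TCP position.
- env.current_orientation(): TCP orientation.
- env.current_contact_force(): force on the tool from outside, world axes, zero at the start.
- env.current_torque(): the same for the moment, N m.
- env.current_grip_width(): finger opening in m.
- env.current_gripper_force(): force on a finger pad.
Only numpy, scipy, OpenCV 4.12 (cv2) and the standard library are available. Lean on these libraries where they do the work, as an engineer would, in place of code of your own. Each camera call takes 0.05 s, during which the arm holds its last target. There are 200 camera calls.

## Working session

There is one attempt and no reset: what is moved stays moved. The work goes in short steps, each a Python script; the robot and the scene stay as the last script left them, time stands still between calls to the robot, and variables do not carry over. Pictures are saved under pics/ and viewed, at most 14 in all, crops included, and the job is handed in when it is done.

```bash
ls; mkdir -p pics; python3 - <<'E'
from rig import env, solver, imaging
import cv2, numpy as np
np.set_printoptions(precision=4,suppress=True)
for n in ["scene","side"]:
    im=imaging.get_image(n); cv2.imwrite(f"pics/{n}0.png",im[:,:,::-1]); m=imaging.camera_model(n); print(n,m["K"].tolist(),m["pose"].tolist())
print(env.current_t(),env.current_orientation())
E
```

```text
pics
scene [[383.3910645539245, 0.0, 279.1416783286278], [0.0, 383.3910645539245, 206.5274079951647], [0.0, 0.0, 1.0]] [[0.415005165756588, 0.7566434996571286, -0.5052339327697216, 1.1064024445638836], [0.9096559163027453, -0.33455814085137175, 0.246164506632225, -0.25450557573536337], [0.017228648547112157, -0.5617485779391759, -0.8271285926943608, 0.8773942143720028], [0.0, 0.0, 0.0, 1.0]]
side [[495.58329958982034, 0.0, 279.58383509949675], [0.0, 495.58329958982034, 207.63186371962112], [0.0, 0.0, 1.0]] [[-0.9839686721491857, -0.08222130755247997, 0.15825709719734157, 0.3930345404087577], [-0.17776383012757907, 0.5235319083147831, -0.8332552800160673, 0.9427987364419991], [-0.01434130145215342, -0.8480294791813798, -0.5297549712008528, 0.6284095193271219], [0.0, 0.0, 0.0, 1.0]]
0.1 [-3.1135 -0.4115  0.0001]
```

View pics/scene0.png

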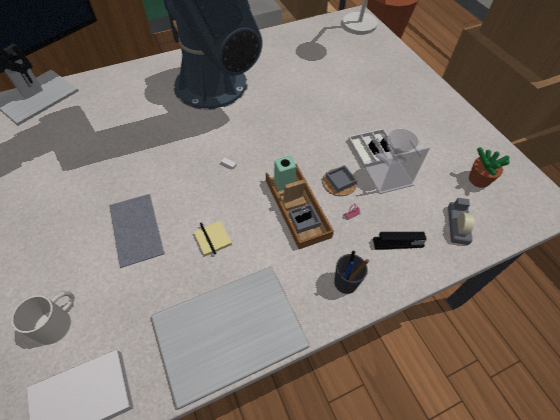

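View pics/side0.png

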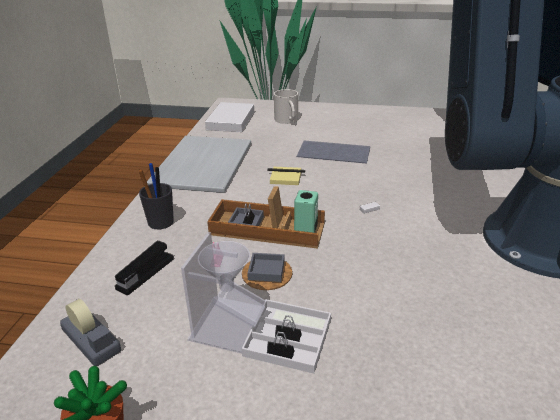

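The scene view shows the organiser at (298,205), with the dispenser at (285,170) in front, the stand at (293,192) and the tray with a black clip at (304,216). The coaster with the spare tray is at (341,180), the dish at (375,150), and the mat is the dark one at (136,230).

Candidates for clip_a:
- The black clip in the tray (304,216): this is the one I choose.
- The pink clip on the desk (352,212): look-alike, leave alone.
- The two black clips in the dish (372,148 and 385,143): clips b and c, which stay.

For the mat, the large light-grey board at (230,335) could be mistaken for it.

```bash
cat > h.py <<'E'
from rig import env, solver, imaging
import cv2, numpy as np
from scipy.spatial.transform import Rotation as R
np.set_printoptions(precision=4,suppress=True)
def ray(m,px,z):
    K,P=m["K"],m["pose"]
    px=np.atleast_2d(np.array(px,float))
    d=(P[:3,:3]@np.linalg.inv(K)@np.c_[px,np.ones(len(px))].T).T
    o=P[:3,3]; return o+d*((z-o[2])/d[:,2])[:,None]
def proj(m,X):
    P=m["pose"]; c=(np.atleast_2d(X)-P[:3,3])@P[:3,:3]; u=c@m["K"].T; return u[:,:2]/u[:,2:]
def down(yaw):   # tool y axis along yaw direction (finger closing line), z down
    y=np.array([np.cos(yaw),np.sin(yaw),0]); z=np.array([0,0,-1.]); x=np.cross(y,z)
    return R.from_matrix(np.c_[x,y,z]).as_rotvec()
def shot(n,f):
    m=imaging.camera_model(n); im=imaging.get_image(n); cv2.imwrite(f"pics/{f}.png",im[:,:,::-1]); np.savez(f"pics/{f}.npz",K=m["K"],pose=m["pose"],im=im); return m,im
def load(f): 
    d=np.load(f"pics/{f}.npz"); return {"K":d["K"],"pose":d["pose"]},d["im"]
E
python3 - <<'E'
from h import *
m=imaging.camera_model("scene")
for k,px,z in [("org front L",(267,180),.036),("org frontR",(293,163),.036),("org backL",(301,246),.036),("org backR",(331,235),.036),("disp top",(285,164),.09),("tray",(304,216),.02),("spare",(341,178),.03),("coaster",(340,181),.005)]: print(k,ray(m,px,z)[0])
print("mat",ray(m,[(109,203),(150,196),(163,254),(119,264)],.003))
print("dish",ray(m,[(349,135),(385,131),(413,183),(375,190)],.018))
w=imaging.camera_model("wrist"); print(w["K"])
T=np.eye(4);T[:3,:3]=R.from_rotvec(env.current_orientation()).as_matrix();T[:3,3]=env.current_position()
print(np.linalg.inv(T)@w["pose"])
E
```

```text
org front L [0.4976 0.002  0.036 ]
org frontR [0.4708 0.0952 0.036 ]
org backL [ 0.7222 -0.0036  0.036 ]
org backR [0.7249 0.0799 0.036 ]
disp top [0.5062 0.0515 0.09  ]
tray [0.6372 0.0486 0.02  ]
spare [0.5708 0.1979 0.03  ]
coaster [0.5635 0.2031 0.005 ]
mat [[ 0.3724 -0.4173  0.003 ]
 [ 0.3943 -0.3091  0.003 ]
 [ 0.5855 -0.3232  0.003 ]
 [ 0.5684 -0.4296  0.003 ]]
dish [[0.4243 0.3123 0.018 ]
 [0.4547 0.4256 0.018 ]
 [0.662  0.3838 0.018 ]
 [0.6393 0.2707 0.018 ]]
[[332.4403   0.     279.1903]
 [  0.     332.4403 208.3019]
 [  0.       0.       1.    ]]
[[ 0.0016 -0.966  -0.2586  0.0661]
 [ 1.      0.0016  0.0004 -0.0006]
 [ 0.0001 -0.2586  0.966  -0.1677]
 [ 0.      0.      0.      1.    ]]
```

```bash
python3 - <<'E'
from h import *
env.move_to([0.57,0.05,0.30],down(-np.pi/2)); shot("wrist","w1")
env.move_to([0.50,0.27,0.30],down(-np.pi/2)); shot("wrist","w2")
print(env.current_t(), env.current_qpos())
a=cv2.imread("pics/w1.png");b=cv2.imread("pics/w2.png")
cv2.imwrite("pics/c12.png",cv2.resize(np.vstack([a,b])[:, :],(560,840))[:, :]) 
E
```

```text
3.6917 [ 0.4109  0.3068  1.4777 -0.0004  1.3572  1.9831]
```

View pics/w1.png

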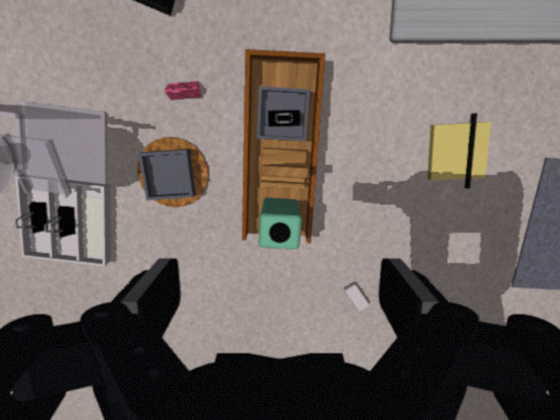

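View pics/w2.png

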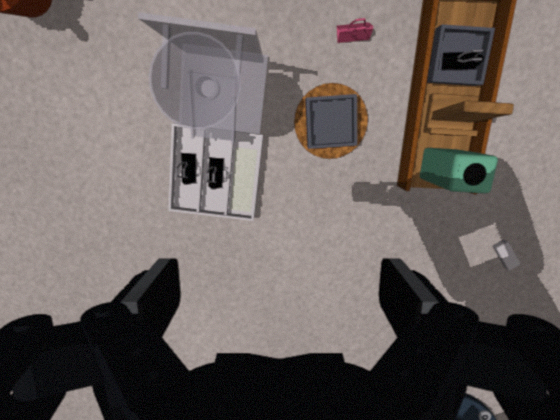

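w1 shows the organiser with rim corners near (246,51), (325,54), (243,240) and (311,242). The dispenser is at (280,232), the stand at (284,165), and the tray with the black clip at (285,113). The spare tray is at (168,174) and the pink clip at (184,90). In w2 the empty liner pocket is the right-hand one at (245,180), and clips b and c are at (187,168) and (216,172). Next is a close crop to check the choice.

```bash
python3 - <<'E'
import cv2,numpy as np
a=cv2.imread("pics/w1.png");b=cv2.imread("pics/w2.png")
c1=cv2.resize(a[40:250,225:345],None,fx=2.8,fy=2.8,interpolation=cv2.INTER_CUBIC)
c2=cv2.resize(b[75:225,160:375],None,fx=2,fy=2,interpolation=cv2.INTER_CUBIC)
o=np.zeros((590,336+430,3),np.uint8);o[:588,:336]=c1;o[:300,336:]=c2
cv2.imwrite("pics/crop.png",o)
E
```

```text
(no output)
```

View pics/crop.png

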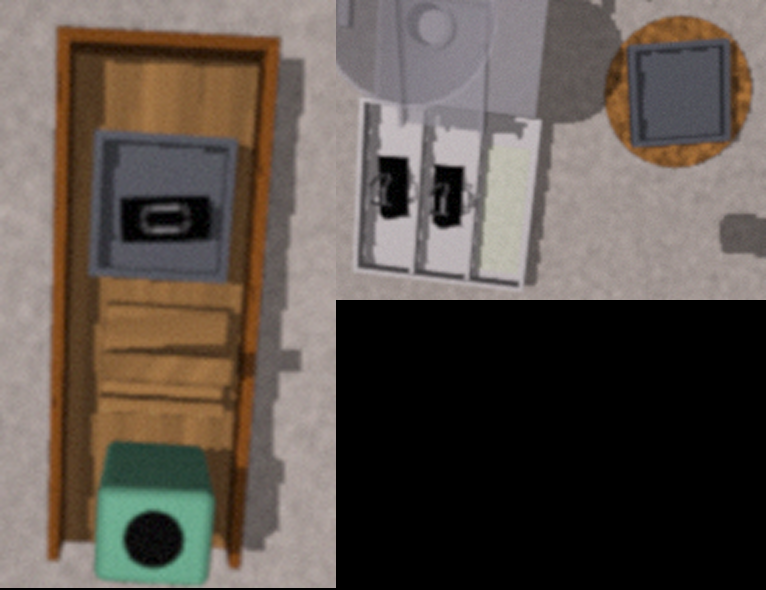

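The crop confirms a black clip with wire handles in the tray (crop px 165,218), lying across the organiser. The liner pocket is the right-hand one of the dish. Now I'll fit the known rectangles to the corner pixels.

```bash
cat > fit.py <<'E'
from h import *
def fit(X,M):  # world xy of corners, model xy -> origin, yaw, rms
    X=X[:,:2]; M=np.array(M,float); a=X-X.mean(0); b=M-M.mean(0)
    yaw=np.arctan2((b[:,0]*a[:,1]-b[:,1]*a[:,0]).sum(),(b*a).sum())
    Rm=np.array([[np.cos(yaw),-np.sin(yaw)],[np.sin(yaw),np.cos(yaw)]])
    o=X.mean(0)-Rm@M.mean(0); return o,yaw,1e3*(X-o-M@Rm.T)
def c1(p): return np.array(p)/2.8+[225,40]-.3
def c2(p): return (np.array(p)-[336,0])/2+[160,75]-.25
def sq(h): return [(h,h),(h,-h),(-h,-h),(-h,h)]   # backL, backR, frontR, frontL
E
python3 - <<'E'
from fit import *
m1,_=load("w1");m2,_=load("w2")
def show(n,r): print(n,r[0],np.degrees(r[1]),r[2].round(1).tolist()); return r
o=show("org",fit(ray(m1,c1([(59,28),(280,38),(240,567),(48,558)]),.036),[(.133,.048),(.133,-.048),(-.110,-.048),(-.110,.048)]))
t=show("tray",fit(ray(m1,c1([(96,129),(238,137),(229,281),(89,275)]),.028),sq(.032)))
d=show("disp",fit(ray(m1,c1([(97,488),(212,494),(208,584),(95,578)]),.096),[(.022,.025),(.022,-.025),(-.022,-.025),(-.022,.025)]))
s=show("spare",fit(ray(m2,c2([(628,46),(730,39),(731,138),(634,147)]),.027),sq(.032)))
f=show("dish",fit(ray(m2,c2([(361,100),(542,120),(521,290),(356,271)]),.018),sq(.06)))
c=show("clip jaw",fit(ray(m1,c1([(121,197),(212,198),(210,241),(121,241)]),.035),[(.01,.0205),(.01,-.0205),(-.01,-.0205),(-.01,.0205)]))
print("stand top ctr", ray(m1,c1([(107,352),(228,345),(107,385),(228,390)]),.096))
ms=imaging.camera_model("scene")
show("mat",fit(ray(ms,[(163,254),(119,264),(109,203),(150,196)],.003)[[0,1,2,3]],[(.1,.055),(.1,-.055),(-.1,-.055),(-.1,.055)]))
print("pink",ray(m1,[(184,90)],.01))
ca,sa=np.cos(o[1]),np.sin(o[1]);Rm=np.array([[ca,-sa],[sa,ca]])
for n,r in (("tray",t),("disp",d),("clip",c)): print(n,"in org",(r[0]-o[0])@Rm)
E
```

```text
org [0.5827 0.0491] -2.665789730463235 [[-1.8, -0.8], [-1.1, 0.9], [1.4, 0.6], [1.5, -0.7]]
tray [0.643  0.0454] -2.8725856163945687 [[-0.2, -0.4], [-0.4, 0.2], [0.6, -0.4], [0.0, 0.5]]
disp [0.5084 0.0498] -2.545162568479347 [[-1.8, -0.7], [-2.2, 1.4], [1.8, 0.5], [2.2, -1.2]]
spare [0.5639 0.202 ] 4.50943111689566 [[-0.5, 0.0], [-1.3, -0.2], [1.3, 0.4], [0.5, -0.2]]
dish [0.4947 0.3581] -6.799055952834526 [[-1.9, -0.5], [-0.4, 0.1], [1.4, 2.1], [0.9, -1.7]]
clip jaw [0.6375 0.0441] -0.41362151199359737 [[-0.5, -0.3], [-0.6, 0.1], [0.8, 0.5], [0.4, -0.3]]
stand top ctr [[0.5861 0.0683 0.096 ]
 [0.589  0.02   0.096 ]
 [0.5728 0.0684 0.096 ]
 [0.5708 0.0196 0.096 ]]
mat [ 0.4802 -0.3698] -5.404869458673073 [[0.6, 1.3], [-6.1, 4.4], [-3.0, -2.2], [8.5, -3.5]]
pink [[0.6727 0.174  0.01  ]]
tray in org [ 0.0604 -0.0009]
disp in org [-0.0743 -0.0027]
clip in org [ 0.0549 -0.0024]
```

```bash
cat > plan.py <<'E'
from fit import *
ORG=(np.array([.5827,.0491]),np.radians(-2.67)); MAT=(np.array([.480,-.370]),np.radians(-5.4))
SPARE=(np.array([.5639,.2020]),np.radians(4.5)); DISH=(np.array([.4947,.3581]),np.radians(-6.8))
def W(F,x,y,z):
    o,a=F; return np.array([o[0]+np.cos(a)*x-np.sin(a)*y,o[1]+np.sin(a)*x+np.cos(a)*y,z])
def over(p,h): q=np.array(p,float); q[2]=h; return q
def st(n): print(n,"t%.1f"%env.current_t(),"w%.4f"%env.current_grip_width(),"F",env.current_contact_force(),"g%.1f"%env.current_gripper_force(),env.current_position(),flush=True)
def pick(p,rv,w,h=.2,strength=40,pre=.085,fast=.25):
    env.set_gripper(pre); env.move_to(over(p,h),rv); env.move_linear(p,speed=fast); st("at")
    env.set_gripper(w,strength); st("gripped"); env.move_linear(over(p,h),speed=.2); st("lifted")
def place(p,rv,op,h=.2):
    env.move_to(over(p,h),rv); env.move_linear(over(p,p[2]+.02),speed=.25); env.move_linear(p,speed=.04); st("down")
    env.set_gripper(op); env.move_linear(over(p,h),speed=.25); st("released")
D=W(ORG,-.0743,-.0027,.050); S=W(ORG,-.005,-.0052,.053)
RO=down(ORG[1]-np.pi/2); RM=down(MAT[1]-np.pi/2)
DM=W(MAT,-.048,0,.048); SM=W(MAT,.048,0,.051)
E
python3 - <<'E'
from plan import *
pick(D,RO,.03)
place(DM,RM,.085)
env.move_to(over(S,.25),RO); shot("wrist","w3")
st("end")
E
```

```text
at t5.6 w0.0850 F [-0.4217  0.3354  0.5266] g0.0 [0.5093 0.0504 0.0511]
gripped t6.0 w0.0493 F [-0.5477 -1.1531  7.4545] g40.9 [0.5092 0.0498 0.0512]
lifted t6.9 w0.0490 F [-0.2271  0.0715 -2.1946] g41.6 [0.5077 0.0499 0.199 ]
down t9.8 w0.0487 F [-1.788  -0.385   4.3929] g42.2 [ 0.4323 -0.3657  0.0482]
released t11.0 w0.0854 F [-0.3874  0.0903  0.0434] g0.0 [ 0.4317 -0.365   0.1987]
end t12.7 w0.0856 F [0.4077 0.348  0.3229] g0.0 [0.5775 0.0431 0.2498]
```

View pics/w3.png

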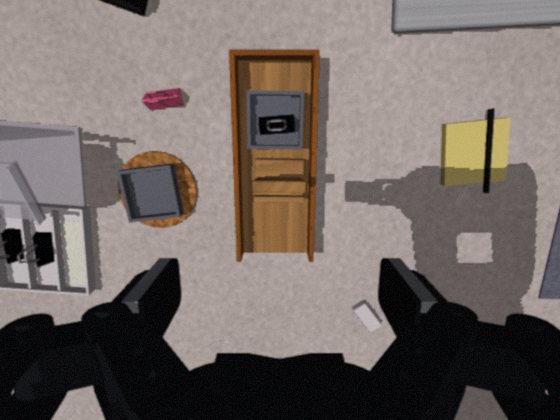

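w3 shows the dispenser gone and nothing else moved. The stand is at (280,178) and the tray with the clip at (276,122). Next I'll move the stand, then look at the tray from close by.

```bash
python3 - <<'E'
from plan import *
pick(S,RO,.03)
place(SM,RM,.085)
m,im=shot("wrist","w4m")
p=W(ORG,.0,-.001,.17); env.move_to(p,RO); shot("wrist","w4")
p=over(SPARE[0].tolist()+[0],.22)-[.05,-.06,0]; env.move_to(p,RO); shot("wrist","w5")
st("end")
a=cv2.imread("pics/w4.png");b=cv2.imread("pics/w5.png"); c=cv2.imread("pics/w4m.png")
o=np.zeros((600,800,3),np.uint8)
o[:300,:400]=cv2.resize(a,(400,300));o[:300,400:]=cv2.resize(b,(400,300));o[300:,:400]=cv2.resize(c,(400,300))
cv2.imwrite("pics/c345.png",o)
E
```

```text
at t14.0 w0.0850 F [ 0.5613 -0.2822  0.3895] g0.0 [0.5789 0.0441 0.055 ]
gripped t14.4 w0.0527 F [-1.1546 -1.3282  7.9839] g41.1 [0.5784 0.044  0.0547]
lifted t15.2 w0.0528 F [ 0.1073 -0.278  -2.3417] g42.2 [0.5768 0.0442 0.1988]
down t18.1 w0.0526 F [-1.704   2.4441  7.8001] g43.1 [ 0.528  -0.3746  0.0517]
released t19.3 w0.0851 F [-0.5169  0.6533 -0.5974] g0.0 [ 0.5272 -0.3741  0.1985]
end t21.9 w0.0850 F [-0.6534  0.1521 -1.2664] g0.0 [0.5145 0.2606 0.2196]
```

View pics/c345.png

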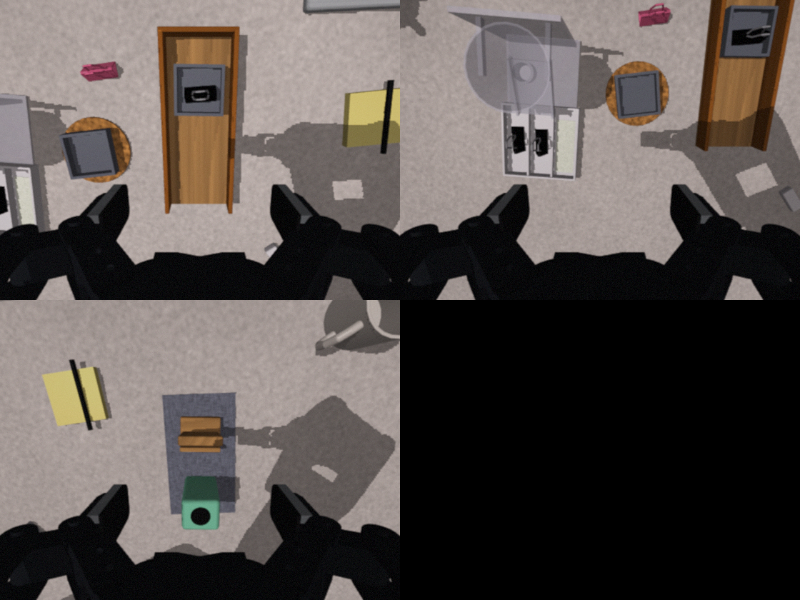

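Both objects stand upright on the mat: stand at (200,435), dispenser at (200,500). The tray and clip at (200,92) are undisturbed. I'll zoom in for exact corners.

```bash
python3 - <<'E'
from fit import *
a=cv2.imread("pics/w4.png");b=cv2.imread("pics/w5.png")
z=4
c1_=cv2.resize(a[80:175,235:330],None,fx=z,fy=z,interpolation=cv2.INTER_CUBIC)
c2_=cv2.resize(b[135:260,135:255],None,fx=3,fy=3,interpolation=cv2.INTER_CUBIC)
c3_=cv2.resize(b[80:180,280:385],None,fx=2,fy=2,interpolation=cv2.INTER_CUBIC)
o=np.zeros((590,780,3),np.uint8);o[:380,:380]=c1_;o[:375,400:760]=c2_;o[385:585,:210]=c3_
cv2.imwrite("pics/crop2.png",o)
m,_=load("w4m"); print(fit(ray(m,[(228,134),(330,129),(238,298)],.003),[(.1,.055),(.1,-.055),(-.1,.055)]))
E
```

```text
(array([ 0.4815, -0.371 ]), np.float64(-0.06661732211258832), array([[-2.3319, -0.5195],
       [ 0.1209,  0.6233],
       [ 2.211 , -0.1039]]))
```

View pics/crop2.png

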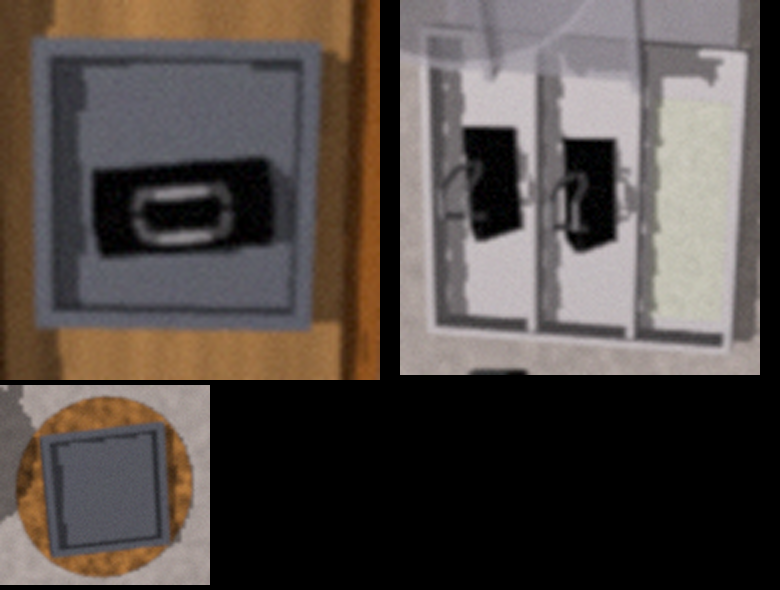

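```bash
python3 - <<'E'
from fit import *
m4,_=load("w4");m5,_=load("w5")
A=lambda p:(np.array(p)+.5)/4-.5+[235,80]
B=lambda p:(np.array(p)-[400,0]+.5)/3-.5+[135,135]
C=lambda p:(np.array(p)-[0,385]+.5)/2-.5+[280,80]
def show(n,r): print(n,r[0],np.degrees(r[1]),r[2].round(1).tolist()); return r
show("tray",fit(ray(m4,A([(32,38),(322,43),(312,330),(36,328)]),.028),sq(.032)))
show("clip jaw",fit(ray(m4,A([(93,170),(270,157),(275,242),(103,257)]),.033),[(.01,.0205),(.01,-.0205),(-.01,-.0205),(-.01,.0205)]))
H=ray(m4,A([(150,192),(222,186),(228,236),(150,242)]),.056);print("handles",H,H.mean(0))
show("spare",fit(ray(m5,C([(40,437),(162,424),(171,542),(55,557)]),.027),sq(.032)))
show("dish",fit(ray(m5,B([(423,28),(747,50),(728,352),(430,330)]),.018),sq(.06)))
L=ray(m5,B([(660,100),(730,102),(718,322),(654,318)]),.004);print("liner",L,L.mean(0))
print("divider back/front",ray(m5,B([(640,90),(631,336)]),.018), "right wall", ray(m5,B([(740,60),(722,346)]),.018))
E
```

```text
tray [0.6423 0.0458] -3.297173701947769 [[-0.2, -0.1], [-0.5, 0.1], [0.5, -0.1], [0.2, 0.1]]
clip jaw [0.6384 0.0438] 1.977181280351186 [[-0.4, -0.8], [-0.8, 0.9], [0.7, 1.0], [0.5, -1.1]]
handles [[0.6425 0.051  0.056 ]
 [0.643  0.0361 0.056 ]
 [0.6329 0.0353 0.056 ]
 [0.6324 0.0515 0.056 ]] [0.6377 0.0435 0.056 ]
spare [0.5637 0.2021] 4.811894456420979 [[-0.1, -0.0], [-1.9, 0.7], [1.0, 0.2], [1.1, -0.9]]
dish [0.4955 0.3582] -7.133243713171869 [[-1.6, -1.1], [0.0, 0.6], [0.9, 1.3], [0.7, -0.9]]
liner [[0.5289 0.3279 0.004 ]
 [0.5269 0.301  0.004 ]
 [0.4371 0.3124 0.004 ]
 [0.44   0.3384 0.004 ]] [0.4832 0.3199 0.004 ]
divider back/front [[0.5348 0.3324 0.018 ]
 [0.438  0.3453 0.018 ]] right wall [[0.5441 0.2946 0.018 ]
 [0.4321 0.3097 0.018 ]]
```

```bash
cat >> plan.py <<'E'
SPARE=(np.array([.5638,.2021]),np.radians(4.7)); DISH=(np.array([.4952,.3582]),np.radians(-7.0))
CP=np.array([.638,.0437,.038]); CQ=W(DISH,0,-.039,.0265)
E
python3 - <<'E'
from plan import *
print(CQ)
for a in (2,182): print(a,solver.ik(over(CP,.2),down(np.radians(a))))
for a in (83,-97): print(a,solver.ik(CQ,down(np.radians(a))))
E
```

```text
[0.4904 0.3195 0.0265]
2 [-0.0044  0.5192  1.4084  0.      1.2139 -0.0393]
182 None
83 [ 0.4979  0.6464  1.6823 -0.      0.8129 -0.9508]
-97 [ 0.4979  0.6464  1.6823 -0.      0.8129  2.1908]
```

```bash
python3 - <<'E'
from plan import *
pick(CP,down(np.radians(2)),.0,strength=25,pre=.04,fast=.15)
if env.current_grip_width()>.006:
    place(CQ,down(np.radians(83)),.022,h=.21)
m,im=shot("wrist","w6"); shot("side","s6")
a=cv2.imread("pics/w6.png");b=cv2.imread("pics/s6.png")
o=np.zeros((420,800,3),np.uint8);o[:300,:400]=cv2.resize(a,(400,300));o[:,400:]=cv2.resize(b[180:390,180:380],(400,420))
cv2.imwrite("pics/c6.png",o)
E
```

```text
at t25.5 w0.0401 F [ 0.5316 -0.2561 -0.1906] g0.0 [0.6386 0.0437 0.039 ]
gripped t25.9 w0.0003 F [ 0.554   0.5046 -0.0124] g0.0 [0.638  0.0437 0.0381]
lifted t26.9 w0.0002 F [-0.3073  0.6652 -0.7393] g0.0 [0.6374 0.0437 0.1987]
```

View pics/c6.png

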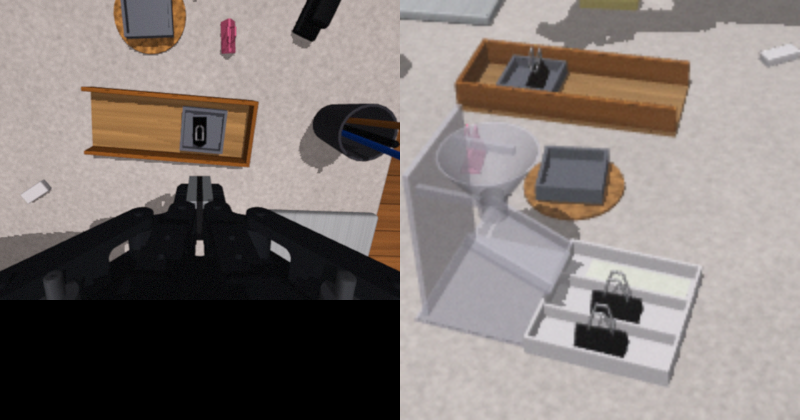

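The grasp closed on nothing and the clip is still in the tray at (200,130). I'll look closely at how it stands now.

```bash
python3 - <<'E'
from plan import *
a,b=cv2.imread("pics/w6.png"),cv2.imread("pics/s6.png"); b0=cv2.imread("pics/side0.png")
o=np.zeros((600,780,3),np.uint8)
o[:380,:380]=cv2.resize(a[135:230,235:330],None,fx=4,fy=4,interpolation=cv2.INTER_CUBIC)
o[:300,400:780]=cv2.resize(b[195:255,210:286],None,fx=5,fy=5,interpolation=cv2.INTER_CUBIC)
o[300:,400:780]=cv2.resize(b0[195:255,210:286],None,fx=5,fy=5,interpolation=cv2.INTER_CUBIC)
cv2.imwrite("pics/c7.png",o)
ms=imaging.camera_model("side")
print("pred side px handle top/bottom", proj(ms,[[.638,.0437,.058],[.638,.0437,.035],[.638,.0437,.015]]))
m6,_=load("w6"); print(proj(m6,[[.638,.0437,.058],[.638,.0437,.035]]))
print(env.current_t())
E
```

```text
pred side px handle top/bottom [[246.3832 204.3931]
 [246.8985 213.198 ]
 [247.3374 220.6977]]
[[279.2125 191.4762]
 [279.2287 186.7037]]
26.9917
```

View pics/c7.png

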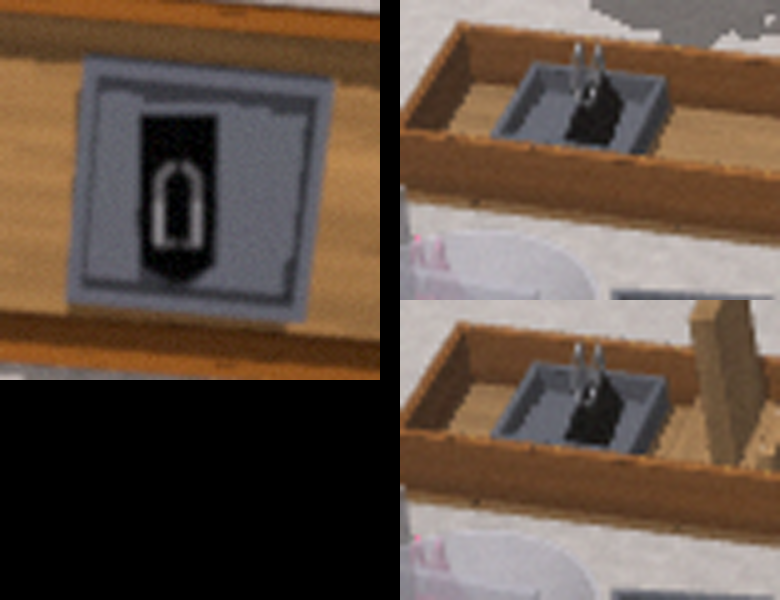

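The clip is unmoved and its position agrees between the views. I'll repeat the descent, this time watching from the side.

```bash
python3 - <<'E'
from plan import *
env.set_gripper(.04); env.move_linear(CP,speed=.15); st("at")
shot("side","s8a"); env.set_gripper(.015,25); st("c"); shot("side","s8b"); shot("wrist","w8")
a=cv2.imread("pics/s8a.png")[140:260,180:310];b=cv2.imread("pics/s8b.png")[140:260,180:310]; w=cv2.imread("pics/w8.png")[180:330,180:380]
o=np.zeros((590,800,3),np.uint8)
o[:360,:390]=cv2.resize(a,None,fx=3,fy=3);o[:360,400:790]=cv2.resize(b,None,fx=3,fy=3); o[365:590,:300]=cv2.resize(w,None,fx=1.5,fy=1.5)
cv2.imwrite("pics/c8.png",o)
E
```

```text
at t28.7 w0.0399 F [-0.4368 -0.1276  0.846 ] g0.0 [0.6386 0.0437 0.039 ]
c t29.1 w0.0149 F [-0.5061 -1.1452  0.5563] g0.0 [0.638  0.0437 0.0381]
```

View pics/c8.png

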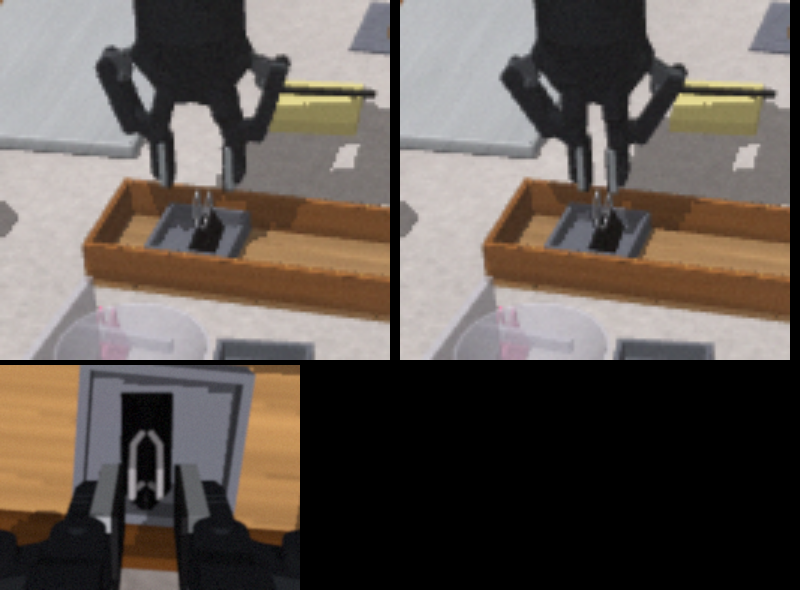

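The side view shows the fingertips at row about 203, level with the handle tops, although they should be 20 mm lower. The wrist view agrees. So the real tips end about 23 mm short of the reported TCP, and I'll go deeper in steps while watching the force.

```bash
python3 - <<'E'
from plan import *
env.set_gripper(.04)
for z in (.030,.022,.018):
    env.move_linear(over(CP,z),speed=.06); st("z")
    if abs(env.current_contact_force()[2])>4: break
env.set_gripper(.0,25); st("c"); shot("side","s9"); env.move_linear(over(CP,.07),speed=.15); st("up")
b=cv2.imread("pics/s9.png")[140:260,180:310]; shot("side","s9b"); a=cv2.imread("pics/s9b.png")[140:260,180:310]
cv2.imwrite("pics/c9.png",cv2.resize(np.hstack([b,a]),None,fx=3,fy=3))
E
```

```text
z t29.9 w0.0400 F [-0.3182  0.2686 -0.1961] g0.0 [0.6376 0.0437 0.0293]
z t30.1 w0.0397 F [ 0.23   -1.2554 -0.4895] g0.0 [0.6377 0.0437 0.0214]
z t30.4 w0.0402 F [0.4844 0.3889 0.2144] g0.0 [0.6379 0.0437 0.0178]
c t30.8 w0.0104 F [ 0.3015 -0.088   0.9285] g28.5 [0.6381 0.0437 0.0181]
up t31.3 w0.0108 F [-0.536   0.079  -0.5098] g28.4 [0.6377 0.0437 0.0697]
```

View pics/c9.png

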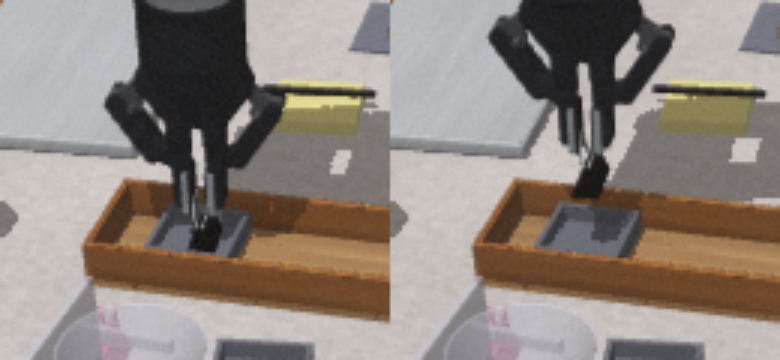

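The clip is held at 10.8 mm width and clear of the tray, upright. Next I place it with a force-guarded descent.

```bash
cat >> plan.py <<'E'
def guard(p,z0,z1,f=3.,step=.002):
    env.pause(.1); b=env.current_contact_force()[2]
    for z in np.arange(z0,z1-1e-6,-step):
        env.move_linear(over(p,z),speed=.05)
        if env.current_contact_force()[2]-b>f: break
    st("guard")
E
python3 - <<'E'
from plan import *
env.move_linear(over(CP,.2),speed=.25)
env.move_to(over(CQ,.21),down(np.radians(83))); env.move_linear(over(CQ,.05),speed=.2); env.move_linear(over(CQ,.014),speed=.08)
guard(CQ,.012,.0045)
env.set_gripper(.022); env.move_linear(over(CQ,.21),speed=.2); st("rel")
env.move_to(over(CQ,.21)-[.05,0,0],RO); shot("wrist","w10")
b=cv2.imread("pics/w10.png"); shot("side","s10"); s=cv2.imread("pics/s10.png")[240:380,180:350]
o=np.zeros((520,800,3),np.uint8); o[:300,:400]=cv2.resize(b,(400,300)); o[:329,400:]=cv2.resize(s,(400,329))
cv2.imwrite("pics/c10.png",o)
E
```

```text
guard t35.9 w0.0104 F [1.0561 0.7189 1.443 ] g28.6 [0.4906 0.3196 0.0061]
rel t37.3 w0.0218 F [ 0.4211 -0.5286 -1.1687] g0.0 [0.49   0.3192 0.2089]
```

View pics/c10.png

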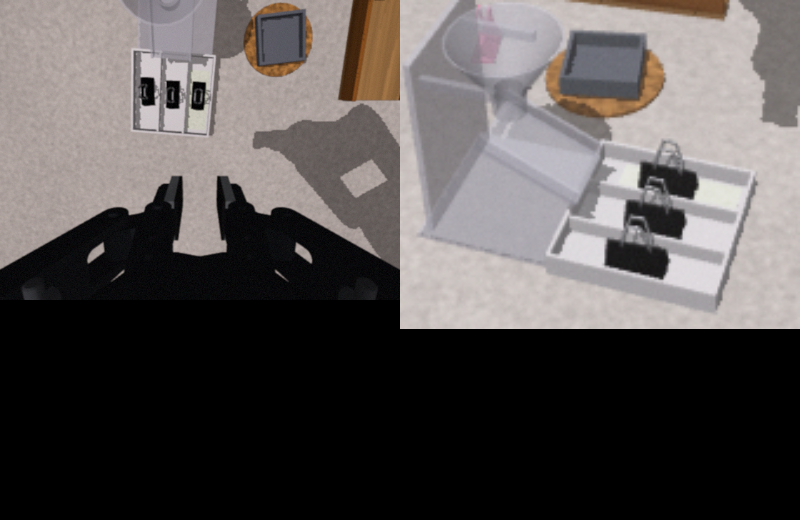

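Clip_a stands upright, lengthwise in the middle of the liner pocket, and clips b and c are unmoved. Before stacking I'll check the clearance to the funnel.

```bash
python3 - <<'E'
from plan import *
m2,_=load("w2");m5,_=load("w5")
print("cone rim c,right,front", ray(m2,[(196,82),(242,85),(196,129)],.16))
print("plate right top/bottom", ray(m2,[(256,34)],.15), ray(m2,[(268,58),(262,130)],.02))
# clip_a blob in w10
m,im=load("w10"); hsv=im.max(2); 
msk=((hsv<45)*255).astype(np.uint8); n,l,s,c=cv2.connectedComponentsWithStats(msk)
for i in range(1,n):
    if 100<s[i,4]<3000 and s[i,1]<200: print(s[i],c[i],ray(m,[c[i]],.02), W(DISH,0,-.039,.02))
q=solver.ik(W(SPARE,0,0,.01),down(SPARE[1])); print(q)
E
```

```text
cone rim c,right,front [[0.5978 0.3422 0.16  ]
 [0.5954 0.3023 0.16  ]
 [0.558  0.3447 0.16  ]]
plate right top/bottom [[0.638 0.29  0.15 ]] [[0.6402 0.2838 0.02  ]
 [0.553  0.2923 0.02  ]]
[366  19  57   9 118] [395.178   22.6356] [[0.5917 0.2011 0.02  ]] [0.4904 0.3195 0.02  ]
[197 109  19  38 569] [207.0668 127.3409] [[0.5016 0.393  0.02  ]] [0.4904 0.3195 0.02  ]
[233 114  18  38 519] [242.0771 131.8131] [[0.4954 0.3568 0.02  ]] [0.4904 0.3195 0.02  ]
[268 115  20  38 473] [277.5159 133.3975] [[0.4922 0.3197 0.02  ]] [0.4904 0.3195 0.02  ]
[ 0.2665  0.6911  1.648  -0.      0.8025  0.1844]
```

```bash
python3 - <<'E'
from plan import *
T=np.array([.6423,.0458,0]); rv=down(np.radians(-3.2))
env.move_to(over(T,.2),rv); env.set_gripper(.080); env.move_linear(over(T,.03),speed=.25); st("mid"); env.move_linear(over(T,-.006),speed=.08)
guard(T,-.008,-.017,step=.0015)
zp=env.current_position()[2]
if env.current_contact_force()[2]>2.5: zp+=.002; env.move_linear(over(T,zp),speed=.05)
env.set_gripper(.05,30); st("grip"); zp=env.current_position()[2]; open("zp","w").write(str(zp))
env.move_linear(over(T,zp+.03),speed=.08); st("up")
shot("side","s11")
b=cv2.imread("pics/s11.png")[120:260,170:330]; cv2.imwrite("pics/c11.png",cv2.resize(b,None,fx=3,fy=3))
E
```

```text
mid t43.3 w0.0798 F [0.0963 0.2292 0.3983] g0.0 [0.6433 0.0458 0.0314]
guard t45.7 w0.0798 F [ 0.0508 -0.7325 -0.0245] g0.0 [ 0.6423  0.0458 -0.0171]
grip t46.0 w0.0629 F [0.2399 0.0434 2.7027] g33.5 [ 0.6425  0.0458 -0.0168]
up t46.5 w0.0635 F [-0.0655  0.8536 -0.777 ] g33.3 [0.6424 0.0458 0.0136]
```

```bash
python3 - <<'E'
from plan import *
T=np.array([.6423,.0458,0]); zp=-.0169; P=W(SPARE,0,0,0); rs=down(SPARE[1])
env.move_linear(over(T,.12),speed=.25); env.move_to(over(P,.12),rs); env.move_linear(over(P,zp+.030),speed=.15)
guard(P,zp+.022,zp+.0145,f=2.5,step=.0015)
env.set_gripper(.076); st("open"); env.move_linear(over(P,.2),speed=.2); st("rel")
env.move_to(W(SPARE,-.06,.0,.2),RO); shot("wrist","w12"); shot("side","s12")
m,im=load("w12")
g=im.astype(int); px=proj(m,[list(W(SPARE,0,0,.044))])[0]; print(px)
E
```

```text
guard t50.4 w0.0632 F [-6.3786 -1.9353 18.0859] g35.4 [ 0.564   0.2022 -0.0009]
open t50.7 w0.0758 F [ 0.0154  0.886  -0.0142] g0.0 [ 0.5637  0.2021 -0.0026]
rel t51.9 w0.0761 F [-0.2694  0.8788 -0.7424] g0.0 [0.5632 0.2019 0.1988]
[271.9652 126.2841]
```

```bash
python3 - <<'E'
from plan import *
m,im=load("w12")
hsv=cv2.cvtColor(im,cv2.COLOR_RGB2HSV); 
print(hsv[126,272],hsv[126,240],hsv[126,230],hsv[100:150:6,272].tolist())
msk=((hsv[...,2]<135)&(abs(hsv[...,0].astype(int)-112)<18)&(hsv[...,1]>20)).astype(np.uint8)*255
msk[:60]=0;msk[200:]=0;msk[:,:210]=0;msk[:,340:]=0
c=max(cv2.findContours(msk,0,1)[0],key=cv2.contourArea); r=cv2.minAreaRect(c); box=cv2.boxPoints(r); print(r)
for z in (.044,.039,.05):
    X=ray(m,box,z); o=X.mean(0); print(z,o,np.linalg.norm(np.diff(X,axis=0),axis=1),[np.degrees(np.arctan2(*(X[(i+1)%4]-X[i])[1::-1]))for i in (0,1)])
# side view: top of stack
print(proj(imaging.camera_model("side"),[list(W(SPARE,a,b,.044)) for a,b in sq(.032)]))
s=np.load("pics/s12.npz")["im"]; h=cv2.cvtColor(s,cv2.COLOR_RGB2HSV); mk=((h[...,2]<135)&(abs(h[...,0].astype(int)-112)<18)&(h[...,1]>20)).astype(np.uint8)*255
mk[:235]=0;mk[300:]=0;mk[:,:240]=0;mk[:,300:]=0
c=max(cv2.findContours(mk,0,1)[0],key=cv2.contourArea); print(cv2.boundingRect(c),cv2.approxPolyDP(cv2.convexHull(c),2.5,True)[:,0].tolist())
print("pred bottom",proj(imaging.camera_model("side"),[list(W(SPARE,a,b,.010)) for a,b in sq(.032)]))
b=cv2.imread("pics/s12.png")
E
```

```text
[117  24 106] [113  28 109] [ 14 190  67] [[120, 22, 106], [126, 24, 108], [120, 28, 109], [113, 23, 102], [129, 24, 106], [123, 24, 106], [120, 27, 104], [117, 24, 108], [115, 26, 106]]
((271.2221984863281, 124.31716918945312), (67.31157684326172, 66.73440551757812), 82.7468032836914)
0.044 [0.5648 0.2027 0.044 ] [0.0614 0.0614 0.0646] [np.float64(-85.66527482276045), np.float64(-173.91885516819946)]
0.039 [0.5648 0.2029 0.039 ] [0.0624 0.0624 0.0656] [np.float64(-85.66527482276042), np.float64(-173.91885516819946)]
0.05 [0.5649 0.2026 0.05  ] [0.0603 0.0603 0.0634] [np.float64(-85.66527482276037), np.float64(-173.91885516819949)]
[[246.0466 265.9703]
 [250.9998 245.7277]
 [283.1106 247.2171]
 [280.0026 267.6722]]
(248, 247, 35, 35) [[282, 248], [280, 281], [249, 279], [248, 262], [252, 247]]
pred bottom [[246.939  279.9394]
 [251.7551 259.3079]
 [283.2894 260.8485]
 [280.2511 281.6936]]
```

The stack is seated and square: the side view's top and bottom edges match the prediction within 1 px. Now the stand goes back, then the dispenser.

```bash
python3 - <<'E'
from plan import *
for M,O in ((SM,S),(DM,D)):
    pick(M,RM,.03)
    env.move_to(over(O,.2),RO); env.move_linear(over(O,O[2]+.015),speed=.2)
    guard(O,O[2]+.006,O[2]-.0005,f=3,step=.0012)
    env.set_gripper(.085); env.move_linear(over(O,.22),speed=.2); st("rel")
env.move_to([0.57,0.05,0.30],down(-np.pi/2)); shot("wrist","w13"); shot("side","s13"); st("end")
a=cv2.imread("pics/w13.png")[0:270,0:400]; b=cv2.imread("pics/s13.png")[170:390,150:350]
o=np.zeros((590,800,3),np.uint8); z=cv2.resize(a,None,fx=1.2,fy=1.2);o[:z.shape[0],:z.shape[1]]=z
z=cv2.resize(b,None,fx=1.55,fy=1.55); o[:z.shape[0],485:485+z.shape[1]]=z
z=cv2.resize(cv2.imread("pics/w1.png")[140:260,225:345],(240,240)); o[345:585,:240]=z
z=cv2.resize(cv2.imread("pics/w13.png")[140:260,225:345],(240,240)); o[345:585,250:490]=z
cv2.imwrite("pics/c13.png",o)
E
```

```text
at t56.6 w0.0850 F [-0.4061 -0.0632  0.3725] g0.0 [ 0.5287 -0.3748  0.0524]
gripped t57.0 w0.0525 F [-1.6905  1.5476  7.0683] g41.4 [ 0.5284 -0.375   0.0527]
lifted t57.9 w0.0524 F [ 0.5064  0.0777 -1.6107] g42.2 [ 0.5272 -0.3741  0.1986]
guard t61.4 w0.0526 F [-0.0991 -0.1597  3.4871] g42.6 [0.5778 0.0442 0.0558]
rel t62.8 w0.0849 F [-0.8364 -0.256   0.2124] g0.0 [0.5769 0.0441 0.2188]
at t65.4 w0.0852 F [-0.6629 -0.3506  0.4897] g0.0 [ 0.433  -0.3658  0.0492]
gripped t65.8 w0.0494 F [-1.055  -0.2512  7.2335] g41.6 [ 0.4328 -0.3661  0.0493]
lifted t66.7 w0.0492 F [-0.1586  0.5635 -2.0004] g41.6 [ 0.4317 -0.365   0.1988]
guard t70.5 w0.0493 F [-4.382   0.4421 15.2865] g43.5 [0.5087 0.0498 0.0523]
rel t72.0 w0.0851 F [-0.2645 -0.907   0.2671] g0.0 [0.5078 0.0499 0.219 ]
end t72.5 w0.0852 F [ 0.0612  0.3741 -0.1917] g0.0 [0.5689 0.05   0.2981]
```

View pics/c13.png

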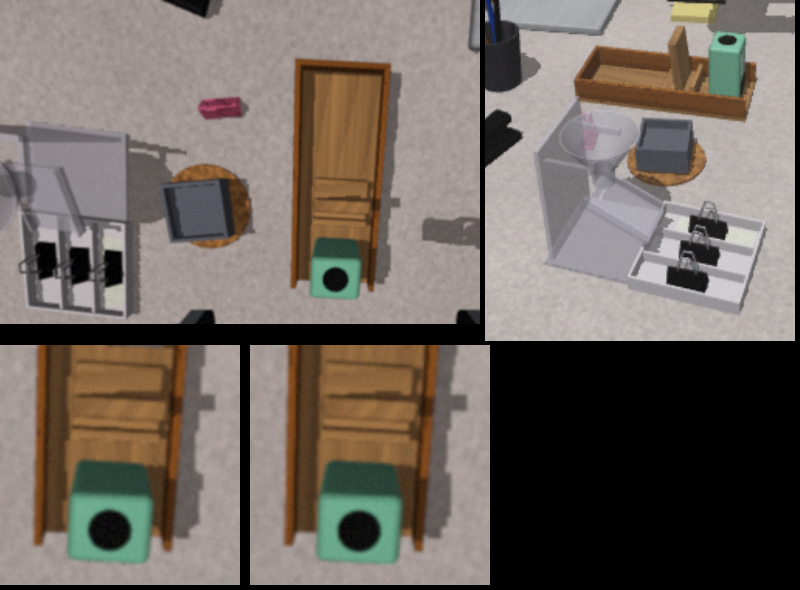

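The before and after crops of the organiser match: stand and dispenser are upright on their former spots and square. The tray stack at (205,207) and the three clips in the dish also look right, so I'm handing in.

```bash
python3 -c "
from rig import env
print(env.close_job())"
```

```text
the job is handed in; nothing more can be done
None
```

The job is handed in, and my last pictures show it done as asked: clip_a stands lengthwise in the middle of the empty pocket, the emptied tray is seated squarely on the spare, and the stand and dispenser are back upright on their former spots, at about 73 s of the 128 s allowed; the first clip grasp closed on nothing and was repeated deeper.

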